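# Spin the index disc and brake it on its mark

## Task

Check that the index disc runs freely: with the fingertips, flick one of its brass pins so that the disc spins counter-clockwise (seen from above), being off it before the red mark first reaches the green arc, and let the mark run past the arc and coast on round untouched. When the red mark comes round to the green arc again (on that pass or any later one), press a fingertip down on the black rubber band just as it arrives, so that the disc stops dead with the red mark inside the green arc, then lift clear. Never spin the disc backwards, do not stop it by its pins, grip nothing, and leave the sleeve, the coupling and the blue tape roll beside it where they are.

Things in the scene. Friction and masses are not known exactly. Their poses are not given: they have to be found in the camera images.
- turntable: fixed stand of the index disc: grey foot plate 150x150 mm, 12 mm thick, on the bench; origin at the centre of its underside, under the disc's axis, z up. On its own -x side (roughly towards the robot) a bracket carries the green stop arc. It never turns.
- index_disc (a joint): disc angle, rad, unlimited, counted on over whole turns; positive is counter-clockwise from above (blue arrows on the disc). 0, 2 pi, 4 pi... put the red mark at the middle of the green arc. Starts at rest between -2.9 and -1.9. Very free bearing: drag 0.0003 N m plus 0.0005 N m per rad/s on about 0.006 kg m2 (varies 20 %); from 2 rad/s it coasts about 1.7 to 2.7 turns.
- hub (a point): point on the disc's axis, 47 mm above the bench. The steel disc is 210 mm in diameter. Inside its black rubber band is an aluminium face, 155 mm in diameter, 47.5 mm above the bench; a white coupling (29 mm wide), fixed upright on the disc's middle, reaches 98 mm above the bench.
- mark (a point): middle of the red mark, a red radial stripe 8 mm wide across the black rubber band, 91.5 mm from the axis, 47 mm above the bench; turns with the disc
- stop_point (a point): fixed point 91.5 mm from the axis, 47 mm above the bench: the red mark's middle is here when it is exactly at the middle of the green arc. The raised green arc on the stand lies just outside, 110 to 128 mm from the axis, spans 0.23 rad to either side, top 49 mm above the bench, a white line at its middle.
- brake_band: the black rubber band on the disc's rim, top 47 mm above the bench, 77.5 to 105 mm from the axis; turns with the disc; origin on the axis 15 mm below its top. A fingertip pressed down on it anywhere with a few newtons stops the disc almost at once.
- flick_pins: three upright brass pins on the disc, 10 mm in diameter (16 mm collar at the foot, 3 mm high), tops 70 mm above the bench, axes 52 mm from the disc's axis; seen from above they stand 60, 180 and 300 degrees counter-clockwise of the red mark; turn with the disc; origin on the disc's axis. They are for flicking only.
- sleeve: bystander: grey steel sleeve, 34 mm wide, 41 mm high, standing right of the turntable; origin at the centre of its underside
- coupling: bystander: white coupling with blue rings, 29 mm wide, 48 mm high, standing loose right of the turntable; origin at the centre of its underside
- tape: bystander: roll of blue tape, 68 mm wide, 19 mm high, lying right of the turntable; origin at the centre of its underside

How it is judged:
By the outcome, as a careful person would: the job done as asked, in the order asked, and still so for the second after the job is handed in, with the robot touching nothing.
It also fails if it takes over 58 s, if anything falls off the work surface, if the arm or the gripper's body presses on something with over 40 N, if the wrist force passes 120 N, or if a joint passes its speed limit or range.

## Robot

A 7-joint arm with a two-finger parallel gripper is mounted at the origin on a cart in front of the work surface, level with it; the furniture and walls round the work are solid. World frame = base frame: x ahead of the robot, y to its left, z up, the work surface at z = 0. Lengths are in mm, angles in rad, forces in N, time in s.
With the tool pointing down it reaches from about 400 to 875 mm from the base axis. Payload 4.4 kg.
Tool frame: the origin (TCP) lies where the fingers leave the gripper's body, on its centre line; the fingertips stand 73 mm ahead of it and the grasp point (between the pads) lies 54 mm ahead of it; z points along the fingers, y is the line along which they close (so a half turn about z gives the same grasp; the last joint's range is limited). The gripper opens to 85 mm and grips with 20 to 120 N. Pads are 22 mm wide; open, the fingers measure 114 mm over their backs; the gripper's body (76 mm by 85 mm) begins 54 mm behind the grasp point. The pads swing forward as they close: fully open they stand 13 mm farther back than shut.
Start: joints at [-1.251, 0.628, 0.038, 1.517, -0.027, 0.996, -0.02], TCP at [244.575, 602.246, 303.913] pointing down, gripper open.
Joint ranges: [-3.06, 3.06], [-0.37, 2.12], [-1.25, 1.32], [0.18, 2.47], [-1.1, 4.24], [0.23, 1.98], [-2.94, 2.94]. Speed limits (rad/s): [2.57, 2.57, 3.14, 3.14, 3.14, 3.14, 3.14].

## Interface

Orientations are given as [roll, pitch, yaw] about the fixed x, y, z axes, in that order (R = Rz(yaw) Ry(pitch) Rx(roll)).
In Python, from cell import ctrl gives the robot as it stands.
- The arm moves only by the tool send_rows, never from a script. Its argument "rows" is a list that holds one entry, the list of rows, each a list of 6 numbers: the shift along the tool's x, y, z in cm, then the turn, a rotation vector about the tool's x, y, z in rad. In form: [[[tx, ty, tz, wx, wy, wz], ...]]. A call has 1 to 10 rows; each row is the pose to reach, as a shift and turn from the pose commanded when the call began, along the tool's axes at that moment; what a row does not reach only later rows make up. A row lasts 1/10 s, in which the tool goes at most 50 mm and 8.59 degrees, less where a joint would pass 70% of its speed; a pose out of reach is approached as far as the arm can. A call with a gripper value outside its range is refused whole. "grip" is the closure in counts, from 0 (fully open) to 255 (shut), set as the call begins (left out, the last holds). The fingers move at their own pace and stop on an object; the grip force is fixed at half the most. Time passes only in rows, so rows that repeat a pose let the fingers close. It gives the time, the measured TCP pose, the force, the opening and the grip force at its end, in the units of the state.
- ctrl.read_state(): the state, without advancing time (a new reading comes with each control period).
- ctrl.get_image(name): name is "scene" or "top" or "wrist"; returns a dict with "pixels" (480x640x3 uint8, red, green, blue), "fx", "fy", "cx", "cy" (pixels), "D" ([k1, k2, p1, p2, k3] as OpenCV has them; the pictures are not rectified), "extrinsics" (4x4, takes a point from camera to world coordinates); the wrist camera has in their place "mount" (4x4, takes a point from camera to tool coordinates, whose origin is the TCP and whose axes are the flange's). Camera axes: x right, y up, looking along -z (the intrinsics and any distortion apply to the point x, -y, -z); pixel columns grow to the right and rows downward; lengths in mm; the calibration is good to about 2 mm. A picture is of the moment at which its call begins: read the wrist's pose just before it. There is no depth.
- ctrl.finish_job(): hands the job in; it is judged then, once.
The state is a dict: "clock": time; "qpos": joint angles; "qd": joint speeds; "tau": joint torques, N m; "eef_pos": TCP position; "tool_rot": TCP orientation; "force": force on the tool from outside, world axes, zero at the start; "torque": the same for the moment, N m; "width": finger opening in mm; "gripper_force": force on a finger pad.
Only numpy, scipy, OpenCV 4.12 (cv2) and the standard library are available. Lean on these libraries where they do the work, as an engineer would, in place of code of your own. Each camera call takes 0.05 s, during which the arm holds its last target. There are 200 camera calls.

## Working session

There is one attempt and no reset: what is moved stays moved. The work goes in short steps, Python scripts to look and compute and a tool call to move; the robot and the scene stay as the last step left them, time stands still between calls to the robot, and variables do not carry over. Pictures are saved under pics/ and viewed, at most 10 in all, crops included, and the job is handed in when it is done.

Besides the shell and the picture viewer there is one more tool, called after "Call:" as a command line: name --argument value ..., lists and objects as JSON in quotes. send_rows: Moves the arm, as the interface text tells. Its arguments: {"type":"object","properties":{"rows":{"type":"array","items":{"type":"array","items":{"type":"array","items":{"type":"number"}}}},"grip":{"type":"number"}},"required":["rows"]}

```bash
mkdir -p pics; cat > h.py <<'E'
from cell import ctrl
import numpy as np, cv2
from scipy.spatial.transform import Rotation as R
def snap(n,f):
    s=ctrl.read_state(); im=ctrl.get_image(n); cv2.imwrite('pics/'+f,im['pixels'][:,:,::-1]); return s,im
def ext(im,s=None):
    if 'extrinsics' in im: return np.array(im['extrinsics'])
    T=np.eye(4);T[:3,:3]=R.from_euler('xyz',s['tool_rot']).as_matrix();T[:3,3]=s['eef_pos'];return T@np.array(im['mount'])
def K(im): return np.array([[im['fx'],0,im['cx']],[0,im['fy'],im['cy']],[0,0,1.]])
def ray(im,px,z,s=None):
    E=ext(im,s);p=cv2.undistortPoints(np.array(px,float).reshape(-1,1,2),K(im),np.array(im['D'],float)).reshape(-1,2)
    d=np.c_[p[:,0],-p[:,1],-np.ones(len(p))]@E[:3,:3].T;o=E[:3,3];return o+d*((z-o[2])/d[:,2])[:,None]
def proj(im,P,s=None):
    E=np.linalg.inv(ext(im,s));q=np.atleast_2d(P)@E[:3,:3].T+E[:3,3];q=q*[1,-1,-1]
    return cv2.projectPoints(q,np.zeros(3),np.zeros(3),K(im),np.array(im['D'],float))[0].reshape(-1,2)
E
python3 - <<'E'
from h import *
s,im=snap('top','top0.png');s2,im2=snap('scene','scene0.png')
print(s); print(ext(im).round(2),im['fx'],im['D'],ext(im2).round(2))
E
```

```text
{'clock': 0.0, 'qpos': array([-1.25081025,  0.62931925,  0.0384436 ,  1.51837163, -0.0270006 ,
        0.9963103 , -0.02001388]), 'qd': array([-0.0007706 , -0.00062002, -0.00021221,  0.00072485, -0.00166343,
        0.00044744,  0.00067045]), 'tau': array([-6.54337418e-04, -5.63398218e+01,  1.22545637e+00, -1.93438482e+01,
        1.08784102e-02,  1.05635799e-02,  2.00705671e-05]), 'eef_pos': array([244.37427771, 601.78277975, 303.00525289]), 'tool_rot': array([-3.13970229e+00,  2.42405281e-05,  2.75579098e+00]), 'force': array([-0.30244407,  0.22940417, -0.82435146]), 'torque': array([-0.01248871, -0.03011688, -0.043831  ]), 'gripper_force': 0.0, 'width': 85.34343718788169}
[[ 2.0000e-02  1.0000e+00 -9.0000e-02  4.0450e+02]
 [-1.0000e+00  2.0000e-02  4.0000e-02 -1.2005e+02]
 [ 4.0000e-02  9.0000e-02  9.9000e-01  9.0765e+02]
 [ 0.0000e+00  0.0000e+00  0.0000e+00  1.0000e+00]] 459.28223801387117 [-0.11105407  0.          0.          0.          0.        ] [[ 9.3000e-01  1.9000e-01 -3.1000e-01  2.2382e+02]
 [-3.6000e-01  5.4000e-01 -7.6000e-01 -7.7738e+02]
 [ 2.0000e-02  8.2000e-01  5.7000e-01  5.4502e+02]
 [ 0.0000e+00  0.0000e+00  0.0000e+00  1.0000e+00]]
```

View pics/top0.png

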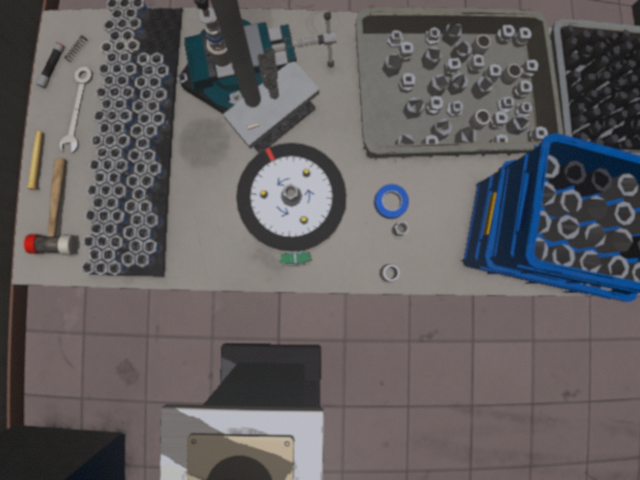

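View pics/scene0.png

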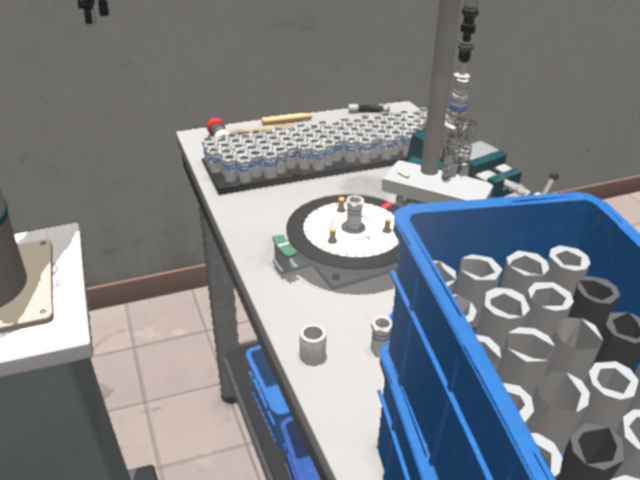

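```bash
python3 - <<'E'
import cv2
im=cv2.imread('pics/top0.png')
cv2.imwrite('pics/c1.png',cv2.resize(im[130:275,225:415],None,fx=4,fy=4,interpolation=cv2.INTER_CUBIC))
E
```

```text
(no output)
```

View pics/c1.png

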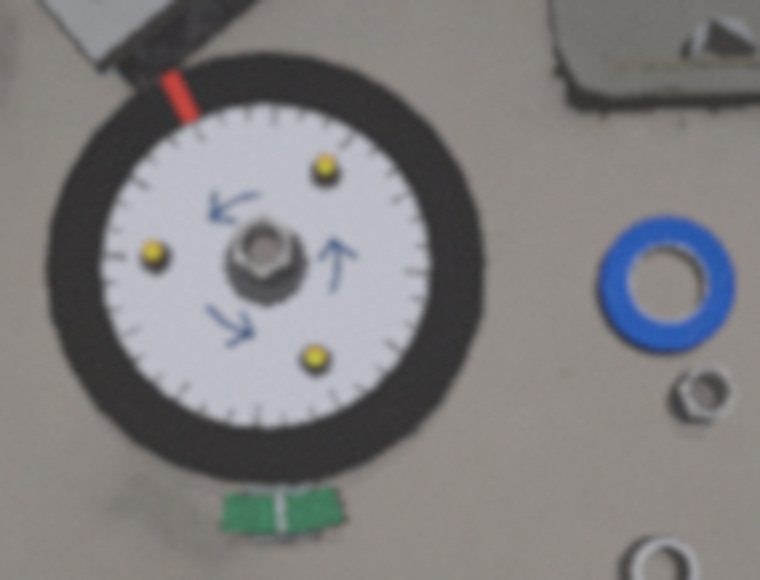

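```bash
cat > m.py <<'E'
from h import *
def px(im,l): return np.array(l)/4+[225,130]
im=ctrl.get_image('top')
t=np.linspace(0,2*np.pi,120,endpoint=False)
# disc centre from band/aluminium edge: crop edges
e=ray(im,px(im,[[47,268],[485,268],[266,52],[266,484]]),47)
c=np.array([(e[0,0]+e[1,0]+e[2,0]+e[3,0])/4,e[:,1].mean()]);c=np.array([(e[2,0]+e[3,0])/2,(e[0,1]+e[1,1])/2])
print('edges',e.round(1),'c',c)
m=ray(im,px(im,[[181,97]]),47)[0,:2];g=ray(im,px(im,[[281,511]]),49)[0,:2]
p=ray(im,px(im,[[326,166],[154,252],[315,356]]),70)[:,:2]
print('pin mean',p.mean(0))
a=lambda q:np.degrees(np.arctan2(q[...,1]-c[1],q[...,0]-c[0]))
r=lambda q:np.hypot(q[...,1]-c[1],q[...,0]-c[0])
print('mark',m,a(m),r(m),'green',g,a(g),r(g));print('pins',p,a(p),r(p))
print('tape',ray(im,px(im,[[667,284],[702,393],[661,575]]),30))
print('hubtop',ray(im,px(im,[[266,250]]),98))
E
python3 m.py
```

```text
edges [[ 557.7   14.6   47. ]
 [ 563.  -193.    47. ]
 [ 665.7  -86.    47. ]
 [ 457.8  -91.7   47. ]] c [561.74585949 -89.20575759]
pin mean [560.96137059 -89.2469197 ]
mark [642.34733495 -45.95010333] 28.220712664411174 91.47485705349791 green [445.1742416  -99.12877504] -175.13449561716433 116.99319797357168
pins [[ 604.90143911 -116.32000165]
 [ 562.27451199  -38.00063428]
 [ 515.70816069 -113.42012317]] [ -32.14075936   89.4084873  -152.25705699] [50.9665212 51.2078522 52.0173549]
tape [[ 560.83889597 -283.74978622   30.        ]
 [ 507.71045632 -301.19656419   30.        ]
 [ 419.14850662 -281.69960355   30.        ]]
hubtop [[559.16432963 -90.61285975  98.        ]]
```

```bash
python3 - <<'E'
from h import *
top=ctrl.get_image('top');sc=ctrl.get_image('scene')
def tri(a,b):
    A=ext(top)[:3,3];B=ext(sc)[:3,3]
    da=ray(top,[a],0)[0]-A;db=ray(sc,[b],0)[0]-B
    k=np.linalg.lstsq(np.c_[da,-db],B-A,rcond=None)[0]
    p,q=A+k[0]*da,B+k[1]*db;return ((p+q)/2).round(),np.linalg.norm(p-q).round()
print('plate near corner',tri((250,147),(384,178)))
print('plate right corner',tri((318,90),(491,190)))
print('column base',tri((252,103),(434,172)))
for z in (0,50,100,300,500): print(z,ray(top,[(252,103),(225,0),(250,147)],z).round()[:,:2].tolist())
print(proj(sc,[[735,-20,z] for z in(100,300,500)]))
E
```

```text
plate near corner (array([649., -12.,  79.]), np.float64(6.0))
plate right corner (array([ 763., -139.,  102.]), np.float64(23.0))
column base (array([741., -13.,  75.]), np.float64(16.0))
0 [[763.0, -0.0], [997.0, 69.0], [669.0, -0.0]]
50 [[743.0, -7.0], [964.0, 59.0], [655.0, -7.0]]
100 [[723.0, -14.0], [932.0, 48.0], [640.0, -14.0]]
300 [[644.0, -40.0], [801.0, 7.0], [582.0, -40.0]]
500 [[565.0, -66.0], [671.0, -35.0], [523.0, -66.0]]
[[430.28393595 161.98528664]
 [444.71334291  46.24402583]
 [458.45662304 -87.16011559]]
```

```bash
python3 - <<'E'
import cv2,numpy as np
a=cv2.imread('pics/scene0.png')[0:230,240:560];b=cv2.imread('pics/top0.png')[0:160,170:350]
a=cv2.resize(a,(418,300));b=cv2.resize(b,(337,300))
cv2.imwrite('pics/c2.png',np.hstack([a,b]))
E
```

```text
(no output)
```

View pics/c2.png

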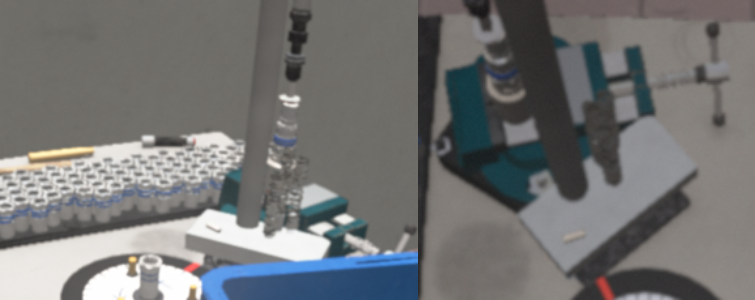

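```bash
cat >> h.py <<'E'
def plan(x,y,z,yaw,base=None):
    "shift (cm) and turn about tool axes from the present pose to TCP x,y,z pointing down at yaw"
    s=ctrl.read_state();p=s['eef_pos'];R0=R.from_euler('xyz',s['tool_rot'])
    t=R0.inv().apply(np.array([x,y,z])-p)/10;w=(R0.inv()*R.from_euler('xyz',[np.pi,0,yaw])).as_rotvec()
    print('t',s['clock'],'now',p.round(1),s['tool_rot'].round(3),'shift',t.round(2),'turn',w.round(3))
E
python3 -c "
from h import *
plan(400,160,290,1.5);plan(504,-93,200,0.485)"
```

```text
t 0.25 now [244.5 602.  303.5] [-3.141  0.     2.756] shift [-31.04 -35.1    1.38] turn [-1.000e-03  1.000e-03  1.256e+00]
t 0.25 now [244.5 602.  303.5] [-3.141  0.     2.756] shift [-50.2  -54.62  10.4 ] turn [-0.000e+00  1.000e-03  2.271e+00]
```

Call:
send_rows --rows '[[[-3,-3.5,0.1,0,0,0.13],[-6,-7,0.3,0,0,0.25],[-9,-10.5,0.4,0,0,0.38],[-12,-14,0.5,0,0,0.5],[-15.5,-17.5,0.6,0,0,0.63],[-18.5,-21,0.8,0,0,0.75],[-21.5,-24.5,1,0,0,0.88],[-25,-28,1.1,0,0,1.0],[-28,-31.5,1.2,0,0,1.13],[-31,-35,1.4,0,0,1.25]]]' --grip 255

```text
clock: 1.25
eef_pos: [400.6, 159.6, 290.2]
tool_rot: [3.141, -0.001, 1.501]
force: [0.4, 0.4, 0.2]
width: 0.0
gripper_force: 0.0
```

```bash
python3 -c "
from h import *
plan(504.5,-92.5,200,0.485)"
```

```text
t 1.25 now [400.6 159.6 290.2] [ 3.141e+00 -1.000e-03  1.501e+00] shift [-24.43  12.12   9.01] turn [ 0.000e+00 -1.000e-03  1.016e+00]
```

Call:
send_rows --rows '[[[-3.5,1.7,1.3,0,0,0.14],[-7,3.4,2.6,0,0,0.28],[-10.5,5.2,3.9,0,0,0.43],[-14,7,5.2,0,0,0.57],[-17.5,8.7,6.5,0,0,0.72],[-21,10.4,7.8,0,0,0.87],[-24.4,12.1,9,0,0,1.016],[-24.4,12.1,9,0,0,1.016]]]'

```text
clock: 2.05
eef_pos: [506.1, -95.8, 199.1]
tool_rot: [3.136, 0.001, 0.48]
force: [0.0, 0.0, -0.0]
width: 0.2
gripper_force: 0.0
```

```bash
python3 - <<'E'
from h import *
plan(504,-92,131,0.485)
s,im=snap('top','top1.png');s2,w=snap('wrist','w1.png')
cv2.imwrite('pics/c3.png',np.hstack([cv2.imread('pics/top1.png')[60:360,140:440],cv2.resize(cv2.imread('pics/w1.png'),(400,300))]))
E
```

```text
t 2.05 now [506.1 -95.8 199.1] [3.136e+00 1.000e-03 4.800e-01] shift [-0.   -0.47  6.81] turn [ 0.005  0.001 -0.005]
```

View pics/c3.png

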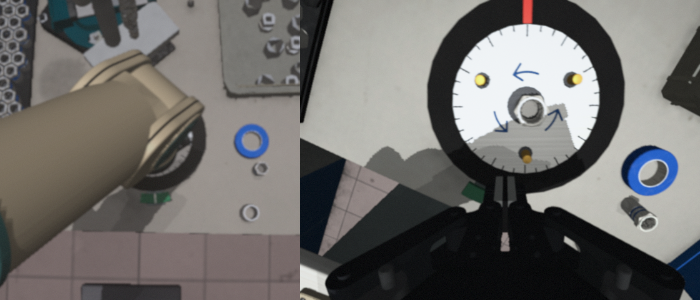

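```bash
cat >> h.py <<'E'
C=np.array([561.3,-89.3]); STOP=np.radians(184.9)
def mark(im,s=None):
    "disc angle mod 2pi in (-pi,pi], n pixels, radius"
    hsv=cv2.cvtColor(np.ascontiguousarray(im['pixels']),cv2.COLOR_RGB2HSV)
    m=((hsv[...,0]<8)|(hsv[...,0]>172))&(hsv[...,1]>130)&(hsv[...,2]>70)
    v,u=np.nonzero(m)
    if len(u)<5: return None
    P=ray(im,np.c_[u,v],47,s)[:,:2]-C; r=np.hypot(*P.T); k=(r>74)&(r<109)
    if k.sum()<5: return None
    p=P[k].mean(0); a=np.arctan2(p[1],p[0])-STOP
    return (a+np.pi)%(2*np.pi)-np.pi,k.sum(),np.hypot(*p)
E
python3 - <<'E'
from h import *
s=ctrl.read_state();im=ctrl.get_image('wrist');print('mark',mark(im,s))
sc=ctrl.get_image('scene');print('scene mark',mark(sc))
hsv=cv2.cvtColor(np.ascontiguousarray(im['pixels']),cv2.COLOR_RGB2HSV)
y=(np.abs(hsv[...,0].astype(int)-24)<6)&(hsv[...,1]>140)&(hsv[...,2]>70)
n,l,st,ce=cv2.connectedComponentsWithStats(y.astype(np.uint8))
for i in range(1,n):
    if st[i,4]>30: print('yellow',st[i],ce[i].round(1),ray(im,[ce[i]],60,s)[0].round(1))
g=(hsv[...,0]>60)&(hsv[...,0]<90)&(hsv[...,1]>80)
v,u=np.nonzero(g);print('green',len(u),ray(im,[[u.mean(),v.mean()]],49,s).round(1))
# aluminium face: bright outline
w=(hsv[...,2]>100)&(hsv[...,1]<60)
v,u=np.nonzero(w);P=ray(im,np.c_[u,v],47.5,s)[:,:2];d=P-C;a=np.arctan2(d[:,1],d[:,0]);r=np.hypot(*d.T);k=r<95
for b in range(-180,180,30):
    q=k&(np.degrees(a)>b)&(np.degrees(a)<b+30); print(b+15,np.percentile(r[q],99.5).round(1) if q.sum()>50 else None,end='; ')
E
```

```text
mark (np.float64(-2.7379024883918843), np.int64(648), np.float64(91.93787916803642))
scene mark (np.float64(-2.724624121388114), np.int64(38), np.float64(94.28499472776211))
yellow [439 121  16  15 101] [446.  127.5] [ 610.3 -116.4   60. ]
yellow [289 122  14  15  45] [298.1 130.9] [566.7 -38.8  60. ]
yellow [360 247  14  15 142] [366.6 254.1] [ 517.7 -114.5   60. ]
green 2059 [[ 405.5 -121.4   49. ]]
-165 72.3; -135 72.9; -105 75.2; -75 77.1; -45 79.0; -15 80.3; 15 80.9; 45 80.7; 75 79.7; 105 77.9; 135 75.8; 165 73.2;
```

```bash
sed -i 's/C=np.array(\[561.3,-89.3\])/C=np.array([563,-89])/' h.py; python3 - <<'E'
from h import *
plan(505,-92,130,0.485)
E
```

```text
t 2.25 now [504.7 -88.8 199.9] [-3.14  -0.     0.492] shift [-0.12  0.3   6.99] turn [-0.001  0.     0.007]
```

Call:
send_rows --rows '[[[0,0,1,0,0,0],[0,0,2.5,0,0,0],[0,0,4.5,0,0,0],[0,0,6,0,0,0],[0,0,7,0,0,0],[0,0,7,0,0,0]]]'

```text
clock: 2.85
eef_pos: [504.2, -89.1, 128.8]
tool_rot: [-3.14, 0.002, 0.491]
force: [-0.3, 0.3, 0.4]
width: 0.2
gripper_force: 0.0
```

```bash
python3 - <<'E'
from h import *
plan(505,-92,130,0.485)
s,w=snap('wrist','w2.png'); print(mark(w,s))
a=cv2.imread('pics/w2.png');cv2.imwrite('pics/c4.png',cv2.resize(a[140:440,220:500],None,fx=2,fy=2))
plan(505,-92,130,0.485)
E
```

```text
t 2.85 now [504.2 -89.1 128.8] [-3.14e+00  2.00e-03  4.91e-01] shift [-0.07  0.29 -0.12] turn [-0.002  0.002  0.006]
None
t 2.9 now [504.6 -89.5 129.5] [-3.141e+00  1.000e-03  4.910e-01] shift [-0.09  0.24 -0.05] turn [-0.001  0.001  0.006]
```

View pics/c4.png

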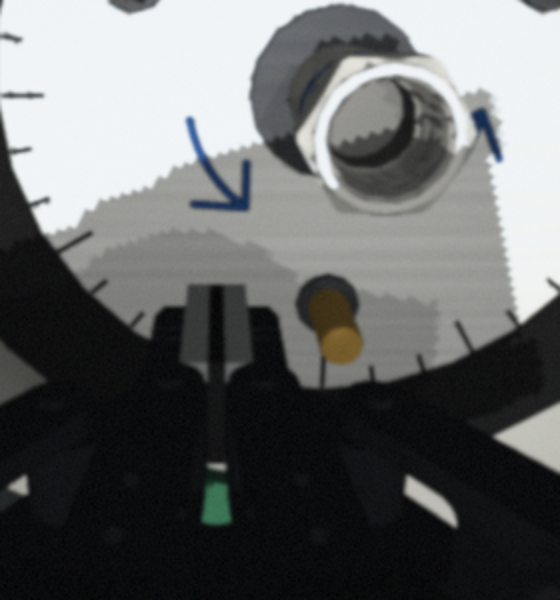

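Call:
send_rows --rows '[[[0.2,0.2,0,0,0,0],[0.3,0.6,0,0,0,0],[0.3,1.2,0,0,0,0],[0.3,2.0,0,0,0,0],[0.3,2.95,0,0,0,0],[0.3,3.95,0,0,0,0],[0.2,4.2,-1.2,0,0,0],[-0.5,4.2,-4,0,0,0],[-2,4.0,-6.5,0,0,0],[-4.1,3.6,-7,0,0,0]]]'

```text
clock: 3.9
eef_pos: [487.2, -142.3, 202.8]
tool_rot: [3.137, -0.004, 0.49]
force: [-0.2, -0.2, -0.2]
width: -0.2
gripper_force: 0.0
```

```bash
python3 - <<'E'
from h import *
for i in range(6):
    s=ctrl.read_state();im=ctrl.get_image('wrist');print(s['clock'],mark(im,s))
plan(480,-135,123,0.485)
cv2.imwrite('pics/w3.png',cv2.resize(im['pixels'][:,:,::-1],(400,300)))
E
```

```text
3.9 (np.float64(-1.1331711757242116), np.int64(618), np.float64(91.01084651138741))
3.95 (np.float64(-1.044134986565461), np.int64(808), np.float64(90.15250957791937))
4.0 (np.float64(-0.9362824632244022), np.int64(845), np.float64(89.63454540529368))
4.05 (np.float64(-0.8215523326541803), np.int64(797), np.float64(89.35658102372372))
4.1 (np.float64(-0.7062598376421572), np.int64(761), np.float64(89.32230464857344))
4.15 (np.float64(-0.5922028198419058), np.int64(727), np.float64(89.20788647812078))
t 4.2 now [ 486.6 -140.7  199.7] [ 3.142 -0.     0.491] shift [-0.31 -0.81  7.67] turn [ 0.    -0.     0.006]
```

View pics/w3.png

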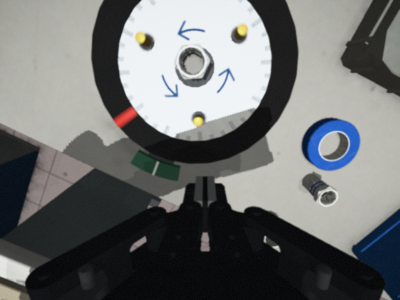

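Call:
send_rows --rows '[[[0,0,0,0,0,0],[0,0,0,0,0,0],[0,0,0,0,0,0],[0,0,0,0,0,0],[0,0,0,0,0,0],[0,0,0,0,0,0],[0,0,0,0,0,0],[0,0,0,0,0,0],[0,0,0,0,0,0],[0,0,0,0,0,0]]]'

```text
clock: 5.2
eef_pos: [485.7, -141.1, 199.9]
tool_rot: [-3.142, 0.0, 0.49]
force: [0.0, -0.1, -0.6]
width: -0.1
gripper_force: 0.0
```

```bash
cat > fit.py <<'E'
from h import *
import json,os,sys
from scipy.integrate import solve_ivp
from scipy.optimize import least_squares
D=json.load(open('d.json')) if os.path.exists('d.json') else [[4.0,-.936],[4.05,-.8216],[4.1,-.7063],[4.15,-.5922]]
def sim(p,t):
    s=solve_ivp(lambda t,y:[y[1],-(p[2]+p[3]*y[1]) if y[1]>0 else 0],(4.0,30),p[:2],t_eval=t,rtol=1e-7,max_step=.2);return s.y
for i in range(int(sys.argv[1])):
    s=ctrl.read_state();m=mark(ctrl.get_image('wrist'),s)
    if m:
        print(round(s['clock'],2),m[0].round(3),m[1],m[2].round(1))
        if m[1]>300: D.append([s['clock'],m[0]])
json.dump(D,open('d.json','w'))
T,A=np.array(D).T
w=lambda x:(x+np.pi)%(2*np.pi)-np.pi
# drag regularised to nominal values
f=lambda p:np.r_[w(sim(p,T)[0]-A)/.02,(p[2]-.05)/.012,(p[3]-.083)/.02]
b=least_squares(f,[-.936,2.27,.05,.083]).x
tt=np.arange(4,30,.01);y=sim(b,tt);print('par',b.round(3),'res',w(sim(b,T)[0]-A).round(3))
for n in (1,2,3):
    k=np.argmax(y[0]>=2*np.pi*n)
    if k: print('pass',n,'t',tt[k].round(2),'w',y[1][k].round(2),'enter/leave',tt[np.argmax(y[0]>=2*np.pi*n-.23)].round(2),tt[np.argmax(y[0]>=2*np.pi*n+.23)].round(2))
print('end angle',y[0][-1],'now',ctrl.read_state()['clock'])
E
python3 fit.py 4
```

```text
5.2 1.627 749 90.6
5.25 1.724 770 90.9
5.3 1.821 794 91.1
5.35 1.915 815 91.2
par [-0.933  2.271  0.05   0.085] res [ 0.003  0.002 -0.001 -0.003 -0.004 -0.002  0.001  0.005]
pass 1 t 7.92 w 1.46 enter/leave 7.76 8.07
pass 2 t 14.17 w 0.62 enter/leave 13.81 14.55
end angle 14.868453206297106 now 5.4
```

Call:
send_rows --rows '[[[0,0,0,0,0,0],[0,0,0,0,0,0],[0,0,0,0,0,0],[0,0,0,0,0,0],[0,0,0,0,0,0],[0,0,0,0,0,0],[0,0,0,0,0,0],[0,0,0,0,0,0],[0,0,0,0,0,0],[0,0,0,0,0,0]]]'

```text
clock: 6.4
eef_pos: [485.7, -141.1, 199.9]
tool_rot: [-3.142, -0.0, 0.49]
force: [0.5, -0.1, 0.0]
width: -0.0
gripper_force: 0.0
```

```bash
python3 fit.py 3
```

```text
par [-0.933  2.271  0.05   0.085] res [ 0.003  0.002 -0.001 -0.003 -0.004 -0.002  0.001  0.005]
pass 1 t 7.92 w 1.46 enter/leave 7.76 8.07
pass 2 t 14.17 w 0.62 enter/leave 13.81 14.55
end angle 14.868453206297106 now 6.55
```

Mark is out of the picture on the far side; I'll wait and measure again near the next pass.

Call:
send_rows --rows '[[[0,0,0,0,0,0],[0,0,0,0,0,0],[0,0,0,0,0,0],[0,0,0,0,0,0],[0,0,0,0,0,0],[0,0,0,0,0,0]]]'

```text
clock: 7.15
eef_pos: [485.7, -141.1, 199.9]
tool_rot: [-3.142, 0.0, 0.49]
force: [-0.5, 0.0, -0.3]
width: -0.2
gripper_force: 0.0
```

```bash
python3 fit.py 2
```

```text
7.15 -1.352 822 90.7
7.2 -1.277 805 90.6
par [-0.934  2.316  0.056  0.115] res [ 0.002  0.003  0.002  0.002 -0.004 -0.004 -0.004 -0.003  0.004  0.002]
pass 1 t 8.15 w 1.25 enter/leave 7.97 8.34
end angle 11.749921801756384 now 7.25
```

Call:
send_rows --rows '[[[0,0,1.5,0,0,0],[0,0,3.5,0,0,0],[0,0,5.5,0,0,0],[0,0,6.8,0,0,0],[0,0,7.3,0,0,0],[0,0,7.3,0,0,0],[0,0,7.4,0,0,0],[0,0,8.2,0,0,0],[0,0,8.3,0,0,0],[0,0,8.3,0,0,0]]]'

```text
clock: 8.25
eef_pos: [487.7, -143.1, 119.6]
tool_rot: [3.136, -0.004, 0.489]
force: [-2.2, -1.0, 23.2]
width: 0.0
gripper_force: 11.6
```

```bash
python3 - <<'E'
from h import *
for i in range(3):
    s=ctrl.read_state();im=ctrl.get_image('wrist');print(s['clock'],mark(im,s),s['force'].round(1),s['eef_pos'].round(1))
E
```

```text
8.25 (np.float64(-0.031410901312132644), np.int64(957), np.float64(88.57719536091659)) [-2.2 -1.  23.2] [ 487.7 -143.1  119.6]
8.3 (np.float64(-0.032825195256473094), np.int64(951), np.float64(88.52140624254663)) [-1.7 -1.4 23. ] [ 487.7 -143.   119.6]
8.35 (np.float64(-0.03298330160398244), np.int64(950), np.float64(88.52273187427917)) [-2.3 -1.4 22.5] [ 487.6 -142.9  119.6]
```

Call:
send_rows --rows '[[[0,0.25,-0.6,0,0,0],[0,0.25,-3,0,0,0],[0,0.25,-6,0,0,0],[0,0.25,-8.3,0,0,0],[0,0.25,-8.3,0,0,0],[0,0.25,-8.3,0,0,0]]]'

```text
clock: 9.0
eef_pos: [487.1, -143.0, 200.0]
tool_rot: [3.141, -0.001, 0.49]
force: [-0.0, -0.7, -0.8]
width: -0.0
gripper_force: 0.0
```

```bash
python3 - <<'E'
from h import *
for i in range(5):
    s=ctrl.read_state();im=ctrl.get_image('wrist');print(s['clock'],mark(im,s),s['force'].round(1),s['eef_pos'].round(1))
cv2.imwrite('pics/w4.png',im['pixels'][:,:,::-1])
E
```

```text
9.0 (np.float64(-0.12518440295365574), np.int64(496), np.float64(88.72597470754872)) [-0.  -0.7 -0.8] [ 487.1 -143.   200. ]
9.05 (np.float64(-0.13182307884687727), np.int64(500), np.float64(88.72783625979736)) [0.6 0.5 0.5] [ 486.7 -142.8  199.4]
9.1 (np.float64(-0.1383261502501889), np.int64(506), np.float64(88.73845700282955)) [-1.1 -0.1  0.9] [ 486.4 -142.8  199.1]
9.15 (np.float64(-0.14384254868968727), np.int64(506), np.float64(88.64006958395548)) [-0.8  0.1 -0.2] [ 486.3 -142.9  198.9]
9.2 (np.float64(-0.15008546237856857), np.int64(512), np.float64(88.58427721071584)) [-1.1  0.5 -0.6] [ 486.4 -143.1  198.9]
```

View pics/w4.png

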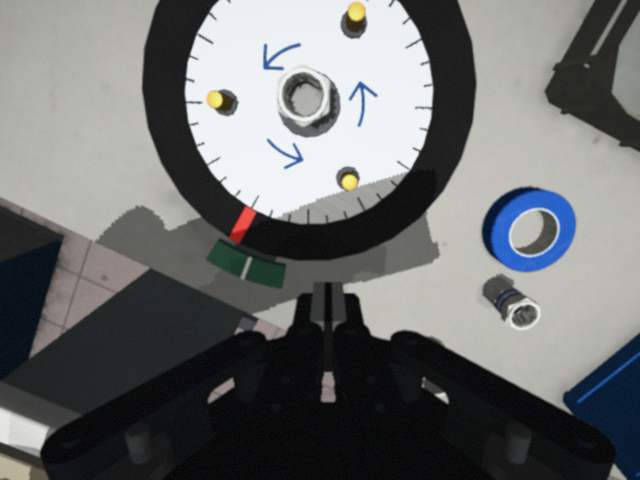

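Call:
send_rows --rows '[[[0,0,4,0,0,0],[0,0,7.3,0,0,0],[0,0,8.1,0,0,0],[0,0,8.15,0,0,0],[0,0,8.15,0,0,0]]]'

```text
clock: 9.75
eef_pos: [487.4, -145.4, 119.6]
tool_rot: [3.139, -0.001, 0.487]
force: [-1.6, -0.8, 12.5]
width: 0.4
gripper_force: 6.3
```

```bash
python3 - <<'E'
from h import *
for i in range(3):
    s=ctrl.read_state();im=ctrl.get_image('wrist');print(s['clock'],mark(im,s),s['force'].round(1),s['eef_pos'].round(1),s['tool_rot'].round(4))
E
```

```text
9.75 (np.float64(-0.14066929115854077), np.int64(976), np.float64(88.68973482566614)) [-1.6 -0.8 12.5] [ 487.4 -145.4  119.6] [ 3.1387e+00 -1.0000e-03  4.8740e-01]
9.8 (np.float64(-0.1426686324665285), np.int64(974), np.float64(88.63403631995278)) [-1.6 -2.2 12.9] [ 487.3 -145.2  119.6] [ 3.1388e+00 -9.0000e-04  4.8760e-01]
9.85 (np.float64(-0.14347278605022717), np.int64(975), np.float64(88.57664443151666)) [-2.  -1.3 12.4] [ 487.3 -145.2  119.6] [ 3.1388e+00 -9.0000e-04  4.8770e-01]
```

Call:
send_rows --rows '[[[0,0.02,-0.01,0,0,0],[0,0.04,-0.02,0,0,0],[0,0.06,-0.03,0,0,0],[0,0.08,-0.04,0,0,0],[0,0.1,-0.05,0,0,0],[0,0.12,-0.06,0,0,0],[0,0.14,-0.07,0,0,0],[0,0.16,-0.08,0,0,0],[0,0.16,-0.08,0,0,0],[0,0.16,-0.08,0,0,0]]]'

```text
clock: 10.9
eef_pos: [487.7, -145.6, 119.7]
tool_rot: [3.141, 0.0, 0.489]
force: [-1.4, -0.6, 6.5]
width: 0.1
gripper_force: 2.9
```

```bash
python3 - <<'E'
from h import *
for i in range(3):
    s=ctrl.read_state();im=ctrl.get_image('wrist');print(s['clock'],mark(im,s),s['force'].round(1),s['eef_pos'].round(1),s['tool_rot'].round(4))
E
```

```text
10.9 (np.float64(-0.13925268967577953), np.int64(978), np.float64(88.66701005779409)) [-1.4 -0.6  6.5] [ 487.7 -145.6  119.7] [3.1406 0.     0.4888]
10.95 (np.float64(-0.13905899035670322), np.int64(979), np.float64(88.65906834834495)) [-0.4 -0.   6.2] [ 487.7 -145.6  119.7] [3.1406 0.     0.4888]
11.0 (np.float64(-0.13892621609552203), np.int64(979), np.float64(88.70480276808222)) [-0.9 -1.1  6.4] [ 487.6 -145.6  119.7] [3.1407e+00 1.0000e-04 4.8870e-01]
```

Call:
send_rows --rows '[[[0,0.01,-0.015,0,0,0],[0,0.03,-0.03,0,0,0],[0,0.04,-0.045,0,0,0],[0,0.05,-0.06,0,0,0],[0,0.06,-0.07,0,0,0],[0,0.07,-0.08,0,0,0],[0,0.08,-0.09,0,0,0],[0,0.08,-0.1,0,0,0],[0,0.08,-0.13,0,0,0],[0,0.08,-0.2,0,0,0]]]'

```text
clock: 12.05
eef_pos: [488.0, -145.3, 121.1]
tool_rot: [-3.141, 0.0, 0.49]
force: [0.1, 0.0, -1.6]
width: 0.1
gripper_force: 0.0
```

```bash
python3 - <<'E'
from h import *
for i in range(5):
    s=ctrl.read_state();im=ctrl.get_image('wrist');print(s['clock'],mark(im,s),s['force'].round(1),s['eef_pos'].round(1))
E
```

```text
12.05 (np.float64(-0.14379528958659682), np.int64(959), np.float64(88.61591479402908)) [ 0.1  0.  -1.6] [ 488.  -145.3  121.1]
12.1 (np.float64(-0.14418261043634484), np.int64(954), np.float64(88.59813840813878)) [0.5 0.4 0.3] [ 488.1 -145.3  121.3]
12.15 (np.float64(-0.1439350727739086), np.int64(954), np.float64(88.63284571751163)) [1.3 1.  0.2] [ 488.1 -145.4  121.3]
12.2 (np.float64(-0.14372467456333515), np.int64(954), np.float64(88.6516697057582)) [ 0.  -0.8  0. ] [ 488.1 -145.4  121.2]
12.25 (np.float64(-0.1434653797097245), np.int64(949), np.float64(88.6276125631215)) [-0.1  0.2  0.1] [ 488.  -145.4  121.2]
```

Disc is at rest and the finger is off it. Lifting clear.

Call:
send_rows --rows '[[[0,0,-1,0,0,0],[0,0,-3,0,0,0],[0,0,-6,0,0,0],[0,0,-9,0,0,0],[0,0,-11,0,0,0],[0,0,-12,0,0,0],[0,0,-12,0,0,0],[0,0,-12,0,0,0]]]'

```text
clock: 13.1
eef_pos: [487.7, -145.0, 240.7]
tool_rot: [-3.141, 0.0, 0.49]
force: [0.4, -0.3, -0.4]
width: -0.2
gripper_force: 0.0
```

```bash
python3 - <<'E'
from h import *
for i in range(3):
    s=ctrl.read_state();im=ctrl.get_image('wrist');print(s['clock'],mark(im,s),s['force'].round(1),s['eef_pos'].round(1))
cv2.imwrite('pics/w5.png',im['pixels'][:,:,::-1])
hsv=cv2.cvtColor(np.ascontiguousarray(im['pixels']),cv2.COLOR_RGB2HSV)
v,u=np.nonzero((hsv[...,0]>60)&(hsv[...,0]<90)&(hsv[...,1]>80))
P=ray(im,np.c_[u,v],49,s)[:,:2]-C;r=np.hypot(*P.T);k=(r>105)&(r<133);a=np.arctan2(P[k,1],P[k,0])%(2*np.pi)-STOP
print('arc',k.sum(),np.percentile(a,[1,50,99]))
E
```

```text
13.1 (np.float64(-0.14412582415686126), np.int64(385), np.float64(89.06627547533108)) [ 0.4 -0.3 -0.4] [ 487.7 -145.   240.7]
13.15 (np.float64(-0.14414518671883725), np.int64(390), np.float64(88.93523986523262)) [0.3 0.4 0.2] [ 487.5 -145.   240.4]
13.2 (np.float64(-0.14413877115163798), np.int64(392), np.float64(88.84780129066266)) [ 0.8 -0.  -0.1] [ 487.5 -145.1  240.2]
arc 1231 [-0.22894561 -0.02533707  0.22572167]
```

View pics/w5.png

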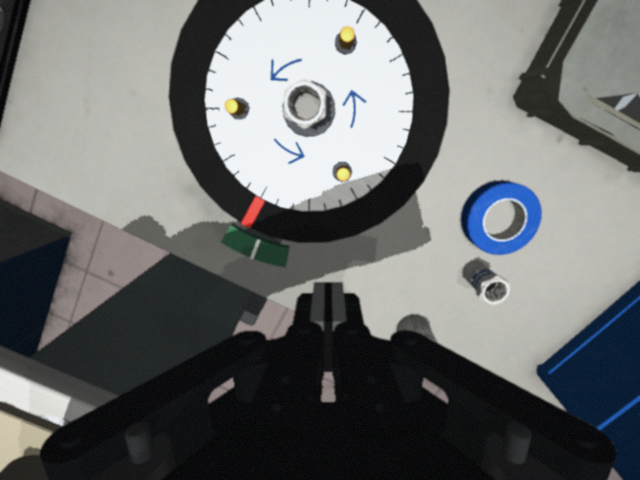

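```bash
python3 -c "
from cell import ctrl
print(ctrl.finish_job())"
```

```text
the job is handed in; nothing more can be done
None
```

Handed in with the red mark at rest inside the green arc, about 0.14 rad short of its middle (limit 0.23) and the arm clear, but the disc did run backwards: after a clean flick (about 2.3 rad/s), one untouched coast past the arc and a stop about 0.03 rad short of the middle, my first lift dragged it back about 0.12 rad, so I pressed a second time to catch it inside the arc and then lifted off gently.

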